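# Slide the well plate under the reader bridge

### The arm

A 7-joint arm with a two-finger parallel gripper is mounted at the origin on the work surface. World frame = base frame: x ahead of the robot, y to its left, z up, the work surface at z = 0. Lengths are in m, angles in rad, forces in N, time in s.
With the tool pointing down it reaches from about 0.4 to 0.875 m from the base axis. Payload 19.3 kg.
Tool frame: the origin (TCP) lies midway between the tips of the shut fingers; the grasp point (between the pads) lies 19 mm behind it; z points along the fingers, y is the line along which they close (so a half turn about z gives the same grasp; the last joint's range is limited). The gripper opens to 85 mm and grips with 20 to 120 N. Pads are 22 mm wide; open, the fingers measure 114 mm over their backs; the gripper's body (76 mm by 85 mm) begins 54 mm behind the grasp point. The pads swing forward as they close: fully open they stand 13 mm farther back than shut.
Start: joints at [1.268, 0.521, -0.036, 1.599, 0.021, 1.021, -0.113], TCP at [0.144, -0.608, 0.192] pointing down, gripper open.
Joint ranges: [-2.91, 2.91], [-0.3, 2.13], [-1.5, 1.42], [0.17, 2.43], [-1.26, 4.41], [0.16, 1.93], [-2.52, 2.52]. Speed limits (rad/s): [1.89, 1.89, 2.39, 2.39, 3.01, 3.01, 3.01].

### API

Orientations are given as [roll, pitch, yaw] about the fixed x, y, z axes, in that order (R = Rz(yaw) Ry(pitch) Rx(roll)).
In Python, from workcell import bot gives the robot as it stands.
- The arm moves only by the tool move_arm, never from a script. Its argument "series" is a list of rows, each a list of 3 entries, a list of its own where there are three numbers: the shift along the tool's x, y, z in cm, then the turn, a rotation vector about the tool's x, y, z in rad, then the opening in per cent of the stroke, from 0 (shut) to 100 (fully open). A call has 1 to 20 rows; each row is the pose to reach, as a shift and turn from the pose commanded when the call began, along the tool's axes at that moment; what a row does not reach only later rows make up. A row lasts 1/12 s, in which the tool goes at most 41.7 mm and 7.16 degrees, less where a joint would pass 70% of its speed; a pose out of reach is approached as far as the arm can. A call with a gripper value outside its range is refused whole. The fingers move at their own pace and stop on an object; "squeeze" is the grip in N (left out, the last holds). Time passes only in rows, so rows that repeat a pose let the fingers close. It gives the time, the measured TCP pose, the force, the opening and the grip force at its end, in the units of the state.
- bot.observe(): the state, without advancing time (a new reading comes with each control period).
- bot.grab_frame(name): name is "scene" or "side" or "wrist"; returns (picture, depth): 480x640x3 uint8, red, green, blue; 480x640 float32, m along the optical axis (not along the pixel's ray), 0 where there is no reading.
- bot.camera_params(name): a dict with "fovy" (degrees; the focal length in pixels is half the picture's height over the tangent of half this angle, whatever the lens; pixels are square), "cx", "cy" (the principal point, pixels), "R" (3x3) and "t" (3): a world point X has camera coordinates R X + t; the wrist camera has in their place "tool_from_camera" (4x4, takes a point from camera to tool coordinates, whose origin is the TCP and whose axes are the flange's). Camera axes: x right, y down, z forward; pixel columns grow to the right and rows downward; lengths in m; the calibration is good to about 2 mm. A picture is of the moment at which its call begins: read the wrist's pose just before it. camera_params takes no time and is no camera call.
- bot.job_done(): hands the job in; it is judged then, once.
Trained networks look in the newest picture that a camera, given by its name, has taken for a name from the list of things; names that differ only in an ending like _2 or _b are one class to them, and where a whole thing is asked for, a point or a joint stands for the part that bears it (a point fixed in the world has none). Each returns a list of dicts, best first, with "conf" (0 to 1); they miss things now and then, are a little off and sometimes report something else, mostly with a low value. They report only what shows in the picture. A call takes as long as a camera call.
- bot.find_in(camera, thing): "bbox" ([left, top, right, bottom] in pixels, round what is visible of it).
- bot.trace(camera, thing): "mask" (480x640 bool, what is visible of it) and "bbox" ([left, top, right, bottom] in pixels, round what is visible of it).
The state is a dict: "clock": time; "qpos": joint angles; "qd": joint speeds; "joint_efforts": joint torques, N m; "position": TCP position; "tool_rot": TCP orientation; "force": force on the tool from outside, world axes, zero at the start; "moment": the same for the moment, N m; "grip_width": finger opening in m; "finger_force": force on a finger pad.
Only numpy, scipy, OpenCV 4.12 (cv2) and the standard library are available. Lean on these libraries where they do the work, as an engineer would, in place of code of your own. Each camera call takes 0.05 s, during which the arm holds its last target. There are 200 camera calls.

### The job

With your fingertips, push the 12-well plate along the bench and in through the open mouth of the low reader bridge until its leading short edge is fully home and square against the orange stop at the back; leave it there. Keep the plate flat on the bench all the way, never tipping or lifting it, and do not disturb the dropper bottle, battery, amber vial or bundle of splints.

Things in the scene. Friction and masses are not known exactly. Their poses are not given: they have to be found in the camera images.
- plate: loose pale 12-well plate, a flat block 127.8 (x) by 85.5 (y) by 20 mm high, 80 to 170 g; side walls flat and upright, pushable 3 to 18 mm above the bench; wells count as closed on top. Origin: centre of its underside, on the bench; z up. Same either way round. Starts in front of the bridge's mouth, out of line by up to 35 mm and 0.4 rad
- bridge: low bridge fixed to the bench: two aluminium legs along its x, light blue roof 25 (underside) to 31 mm up, black reader head on top to 69 mm, orange stop bar, 40 mm high, closing the back. Origin: on the bench midway between the legs; x points from mouth (x = -50 mm) to stop face (x = +50), z up. Legs at y = +-48 to +-62 mm, 5 mm high feet out to +-83. Plate home: centre at x = -13.9, y = 0
- mouth (a point): point on the bench in the middle of the bridge's open mouth, which is 95.5 mm wide and 25 mm high; 27.8 mm of the plate stays outside it when home
- stop (a point): point on the bench at the middle of the face of the orange stop, 100 mm from the mouth
- bottle: bystander: white dropper bottle with pink tip, 42 x 32 x 84 mm, standing; origin at the centre of its underside
- battery: bystander: red and green block battery with a black top, 27 x 18 x 48 mm, standing; origin at the centre of its underside
- vial: bystander: amber glass vial with a cap, 28 mm across, 55 mm high, standing; origin at the centre of its underside
- splints: bystander: bundle of wooden splints with white end caps, 170 (x) x 20 x 14 mm, lying; origin at the centre of its underside

How it is judged:
On the way:
1. the plate is in the mouth of the bridge, in line with it and flat (x of plate in the frame of bridge between -0.105 and -0.03 m and y of plate in the frame of bridge between -0.012 and 0.012 m and angle between the x axis of plate and the x axis of bridge, either way round below 0.2 rad and angle between plate's own z axis and vertical below 0.06 rad), for 0.05 s.
At the end, for the whole second after the job is handed in: the plate lies flat and still under the bridge, its front edge within 5 mm of the stop, within 9 mm of the middle of the bridge and square to within 0.07 rad (x of plate in the frame of bridge between -0.019 and -0.009 m and y of plate in the frame of bridge between -0.009 and 0.009 m and angle between the x axis of plate and the x axis of bridge, either way round below 0.07 rad and angle between plate's own z axis and vertical below 0.04 rad and height (world z) of plate below 0.004 m and linear speed of plate below 0.01 m/s); the robot touches nothing.
It fails at once if the plate is tipped by more than 0.1 rad (angle between plate's own z axis and vertical above 0.1 rad).
It fails at once if the plate is lifted off the bench (height (world z) of plate above 0.007 m).
It fails at once if a bystander (bottle, battery, vial or splints) is shifted by more than 15 mm or knocked over (distance of any of bottle, battery, vial, splints from where it was at the start of the episode above 0.015 m or angle between any of bottle, battery, vial, splints's own z axis and vertical above 0.5 rad).
It also fails if it takes over 72 s, if anything falls off the work surface, if the arm or the gripper's body presses on something with over 40 N, if the wrist force passes 120 N, or if a joint passes its speed limit or range.

## Working session

There is one attempt and no reset: what is moved stays moved. The work goes in short steps, Python scripts to look and compute and a tool call to move; the robot and the scene stay as the last step left them, time stands still between calls to the robot, and variables do not carry over. Pictures are saved under pics/ and viewed, at most 10 in all, crops included, and the job is handed in when it is done.

Besides the shell and the picture viewer there is one more tool, called as name([rows], argument=value, ...), one row to a line, values as JSON. move_arm: Moves the arm, as the interface text tells. Its arguments: {"type":"object","properties":{"series":{"type":"array"},"squeeze":{"type":"number"}},"required":["series"]}

```bash
mkdir -p pics
cat > h.py <<'E'
import numpy as np, cv2
from workcell import bot
from scipy.spatial.transform import Rotation as Ro
def cloud(cam):
    s=bot.observe(); im,d=bot.grab_frame(cam); p=bot.camera_params(cam)
    f=240/np.tan(np.radians(p['fovy'])/2); v,u=np.mgrid[:480,:640]
    P=np.stack([(u-p['cx'])/f*d,(v-p['cy'])/f*d,d],-1)
    if cam=='wrist':
        T=np.array(p['tool_from_camera']);P=P@T[:3,:3].T+T[:3,3]
        r=s['tool_rot'];R=Ro.from_euler('xyz',r).as_matrix() if np.size(r)==3 else np.array(r).reshape(3,3)
        P=P@R.T+np.array(s['position'])
    else: P=(P-np.array(p['t']))@np.array(p['R'])
    P[d<=0]=np.nan
    return im,P
E
python3 - <<'E'
from h import *
print(bot.observe())
ims=[]
for c in ['scene','side']:
    im,P=cloud(c); ims.append(im)
    for t in ['plate','bridge','bottle','battery','vial','splints']:
        for r in bot.trace(c,t)[:1]:
            m=r['mask']&np.isfinite(P[...,2]);Q=P[m]
            if len(Q)<20: continue
            top=Q[Q[:,2]>np.percentile(Q[:,2],95)-.006]
            rect=cv2.minAreaRect((Q[:,:2]*1000).astype(np.float32))
            print(c,t,round(r['conf'],2),r['bbox'],'med',np.median(top,0).round(3),'zmax',np.percentile(Q[:,2],98).round(3),'rect',np.round(rect[0]),np.round(rect[1]),round(rect[2]))
            if t=='plate':
                print('top rect',cv2.minAreaRect((top[:,:2]*1000).astype(np.float32)))
cv2.imwrite('pics/a.png',cv2.resize(np.vstack(ims),(400,600))[:,:,::-1])
cv2.imwrite('pics/scene.png',ims[0][:,:,::-1]); cv2.imwrite('pics/side.png',ims[1][:,:,::-1])
E
```

```text
{'clock': 0.0, 'qpos': array([ 1.26782188,  0.52204728, -0.03633114,  1.60000342,  0.02118548,
        1.02114373, -0.11282031]), 'qd': array([ 0.00153609,  0.00012599, -0.00014725,  0.00151078, -0.00176204,
       -0.00138114, -0.00056979]), 'joint_efforts': array([-7.05337370e-04, -9.27112269e+01,  1.97973333e+00, -3.69933987e+01,
        1.79147412e-02,  8.19003879e-03,  1.21277512e-05]), 'position': array([ 0.1440459 , -0.60775917,  0.19140665]), 'tool_rot': array([-3.14037763e+00,  7.46747541e-05,  2.32739771e-01]), 'force': array([-0.25920013,  0.02417368,  0.33586087]), 'moment': array([0.02677281, 0.04503438, 0.00419203]), 'finger_force': 0.0, 'grip_width': 0.08569053089701625}
scene plate 0.91 [144.1, 220.2, 230.8, 279.1] med [ 0.602 -0.12   0.018] zmax 0.021 rect [ 585. -129.] [120. 130.] 31
top rect ((596.56396484375, -120.7352294921875), (89.8560791015625, 127.75773620605469), 30.32931900024414)
scene bridge 0.92 [270.6, 215.1, 344.3, 289.4] med [0.579 0.099 0.062] zmax 0.069 rect [561.  79.] [191. 112.] 9
scene bottle 0.64 [311.0, 253.6, 348.5, 312.0] med [0.689 0.127 0.
[... 244 characters left out ...]
 [ 599. -141.] [102. 178.] 30
top rect ((595.0145263671875, -118.51071166992188), (86.98556518554688, 132.2999267578125), 30.57500648498535)
side bridge 0.79 [262.6, 204.5, 371.6, 267.1] med [0.566 0.109 0.06 ] zmax 0.068 rect [567.  83.] [168. 157.] 36
side bottle 0.6 [213.9, 198.7, 249.0, 258.1] med [0.682 0.133 0.08 ] zmax 0.082 rect [711.  79.] [ 48. 162.] 28
side battery 0.9 [384.0, 225.4, 408.3, 262.5] med [0.454 0.098 0.047] zmax 0.048 rect [444.  82.] [55. 30.] 52
side vial 0.69 [244.5, 184.5, 264.4, 222.9] med [0.681 0.046 0.054] zmax 0.055 rect [710.  -0.] [ 28. 131.] 33
side splints 0.9 [231.3, 272.6, 360.4, 299.4] med [0.573 0.195 0.009] zmax 0.014 rect [570. 193.] [174.  32.] 22
```

View pics/scene.png

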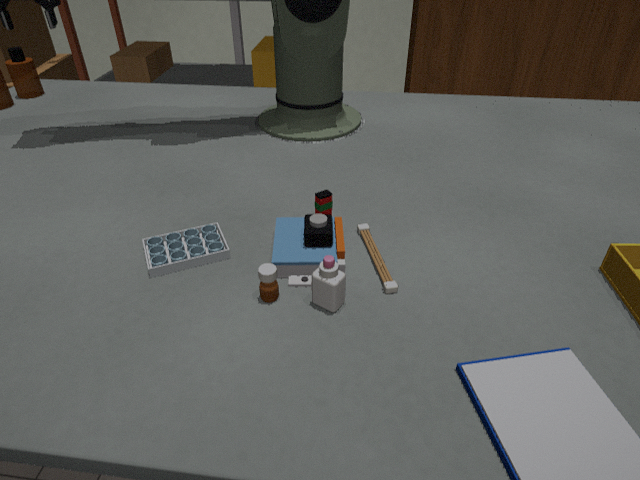

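View pics/side.png

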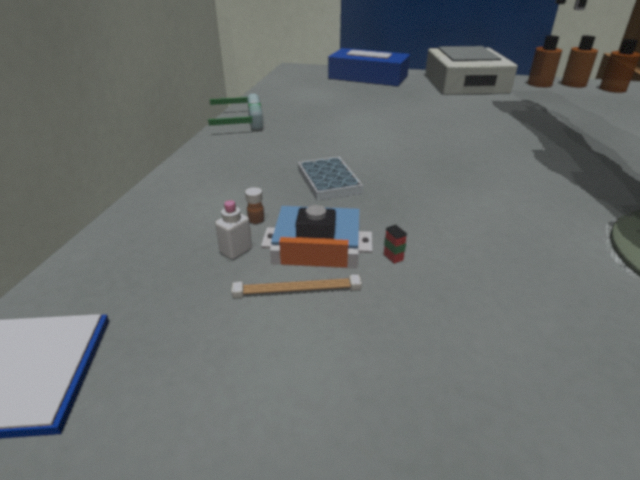

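Run:
```python
from h import *
for c in ['scene','side']:
    im,P=cloud(c); hsv=cv2.cvtColor(im,cv2.COLOR_RGB2HSV)
    m=bot.trace(c,'bridge')[0]['mask']
    h,s,v=[hsv[...,i].astype(int) for i in range(3)]
    org=m&(h>5)&(h<22)&(s>120); z=P[...,2]
    roof=m&(z>.026)&(z<.036)
    head=m&(z>.063); feet=m&(z>.002)&(z<.009)
    for n,k in [('orange top',org&(z>.036)),('orange',org),('roof',roof),('head',head),('feet',feet)]:
        Q=P[k]
        if len(Q)>10:
            r=cv2.minAreaRect((Q[:,:2]*1000).astype(np.float32)); print(c,n,len(Q),np.round(r[0],1),np.round(r[1],1),round(r[2],1),'box',cv2.boxPoints(r).round().tolist(), 'med rgb',np.median(im[k],0))
```

```text
scene orange top 280 [569.9 128.5] [59.7 93.5] 65.4 box [[515.0, 121.0], [600.0, 82.0], [625.0, 136.0], [540.0, 175.0]] med rgb [156.  90.  36.]
scene orange 324 [571.  129.5] [60.8 93.5] 64.4 box [[516.0, 122.0], [600.0, 82.0], [626.0, 137.0], [542.0, 177.0]] med rgb [155.  90.  36.]
scene roof 2067 [572.4  81.1] [125.7 111.6] 8.0 box [[502.0, 128.0], [518.0, 17.0], [642.0, 35.0], [627.0, 145.0]] med rgb [ 93. 125. 149.]
scene head 209 [621.3 106.9] [133.7  33.7] 13.9 box [[552.0, 107.0], [560.0, 75.0], [690.0, 107.0], [682.0, 139.0]] med rgb [129. 128. 126.]
scene feet 316 [645.4  69.3] [24.6 52.7] 7.8 box [[630.0, 94.0], [637.0, 41.0], [661.0, 45.0], [654.0, 97.0]] med rgb [132. 132. 132.]
side orange top 466 [564.2 130.5] [93.  20.3] 8.6 box [[517.0, 134.0], [520.0, 113.0], [612.0, 127.0], [609.0, 147.0]] med rgb [154.  87.  47.]
side orange 1788 [564.4 130.7] [92.6 19.8] 9.3 box [[517.0, 133.0], [520.0, 113.0], [612.0, 128.0], [608.0, 148.0]] med rgb [105.  61.  41.]
side roof 1878 [570.4  83.4] [123.6 115.9] 7.8 box [[501.0, 132.0], [517.0, 18.0], [640.0, 34.0], [624.0, 149.0]] med rgb [ 98. 130. 161.]
side head 213 [567.7  99.9] [25.5 29.1] 12.3 box [[552.0, 111.0], [558.0, 83.0], [583.0, 88.0], [577.0, 117.0]] med rgb [133. 132. 132.]
side feet 768 [568.   97.4] [165.5  89.4] 8.3 box [[480.0, 130.0], [493.0, 41.0], [656.0, 65.0], [643.0, 154.0]] med rgb [114.  117.5 120. ]
```

The scene image shows the plate at px (187,250), turned about 22° relative to the bridge. The bridge is at (310,250), with its mouth facing left towards −y. The vial (269,284), bottle (328,285), battery (323,203) and splints (377,258) are all clear of the push lane. The side view agrees, with the orange stop at (313,251).

Plan: shut the fingers and nudge the near front corner of the plate to take out part of the yaw. Then push the rear edge with two spread fingers.

```bash
cat >> h.py <<'E'
B=np.array([.572,.0755]); BY=np.radians(98)
u=np.array([np.cos(BY),np.sin(BY)]); v=np.array([-u[1],u[0]])
def plate(cams=('scene','side')):
    out=[]
    for c in cams:
        im,P=cloud(c); r=bot.trace(c,'plate')
        if not r: print(c,'none'); continue
        Q=P[cv2.erode(r[0]['mask'].astype(np.uint8),np.ones((2,2)))>0]; Q=Q[np.isfinite(Q[:,2])]
        Q=Q[(Q[:,2]>.010)&(Q[:,2]<.026)]
        (x,y),(w,h),a=cv2.minAreaRect((Q[:,:2]*1000).astype(np.float32))
        if h>w: a+=90
        a=(a-98+90)%180-90
        d=np.array([x,y])/1000-B
        print(c,'C',round(x,1),round(y,1),'size',round(w,1),round(h,1),'bridge x,y mm',(d@u*1000).round(1),(d@v*1000).round(1),'dyaw deg',round(a,1),'conf',round(r[0]['conf'],2))
def to(xyz,yaw):
    s=bot.observe(); R=Ro.from_euler('xyz',s['tool_rot'])
    T=Ro.from_euler('xyz',[np.pi,0,yaw])
    print('at',s['position'].round(4),s['tool_rot'].round(3),'t',s['clock'],'shift cm',(R.inv().apply(np.array(xyz)-s['position'])*100).round(2),'rotvec',(R.inv()*T).as_rotvec().round(3))
E
python3 - <<'E'
from h import *
C=np.array([.596,-.1195]);t=np.radians(120.4);a=np.array([np.cos(t),np.sin(t)]);b=np.array([-a[1],a[0]])
p=C+.045*a+.083*b; print(p); plate(); to([*p,.10],t)
E
```

```text
[ 0.50163985 -0.12268769]
scene C 597.0 -119.8 size 88.6 126.9 bridge x,y mm -196.9 2.4 dyaw deg 22.4 conf 0.83
side C 593.8 -116.6 size 86.4 129.7 bridge x,y mm -193.3 5.2 dyaw deg 22.1 conf 0.84
at [ 0.1442 -0.6082  0.192 ] [ 3.142 -0.     0.233] t 1.1 shift cm [ 45.98 -38.99   9.2 ] rotvec [ 0.     0.    -1.869]
```

move_arm([
  [[46,-39,9.2],[0,0,-1.869],0],
  [[46,-39,9.2],[0,0,-1.869],0],
  [[46,-39,9.2],[0,0,-1.869],0],
  [[46,-39,9.2],[0,0,-1.869],0],
  [[46,-39,9.2],[0,0,-1.869],0],
  [[46,-39,9.2],[0,0,-1.869],0],
  [[46,-39,9.2],[0,0,-1.869],0],
  [[46,-39,9.2],[0,0,-1.869],0],
  [[46,-39,9.2],[0,0,-1.869],0],
  [[46,-39,9.2],[0,0,-1.869],0],
  [[46,-39,9.2],[0,0,-1.869],0],
  [[46,-39,9.2],[0,0,-1.869],0],
  [[46,-39,9.2],[0,0,-1.869],0],
  [[46,-39,9.2],[0,0,-1.869],0],
  [[46,-39,9.2],[0,0,-1.869],0],
  [[46,-39,9.2],[0,0,-1.869],0],
  [[46,-39,9.2],[0,0,-1.869],0],
  [[46,-39,9.2],[0,0,-1.869],0],
  [[46,-39,9.2],[0,0,-1.869],0],
  [[46,-39,9.2],[0,0,-1.869],0],
])

```text
clock: 2.77
position: [0.5014, -0.1236, 0.1002]
tool_rot: [-3.141, 0.001, 2.1]
force: [0.1, 0.1, 0.1]
grip_width: -0.0001
finger_force: 0.0
```

move_arm([
  [[0,0,3],[0,0,0],0],
  [[0,0,6],[0,0,0],0],
  [[0,0,8],[0,0,0],0],
  [[0,0,9],[0,0,0],0],
  [[0,0,9.1],[0,0,0],0],
  [[0,0.8,9.1],[0,0,0],0],
  [[0,1.6,9.1],[0,0,0],0],
  [[0,2.0,9.1],[0,0,0],0],
  [[0,2.3,9.1],[0,0,0],0],
  [[0,2.6,9.1],[0,0,0],0],
  [[0,2.9,9.1],[0,0,0],0],
  [[0,3.2,9.1],[0,0,0],0],
  [[0,3.5,9.1],[0,0,0],0],
  [[0,3.8,9.1],[0,0,0],0],
  [[0,3.8,9.1],[0,0,0],0],
])

```text
clock: 4.02
position: [0.5351, -0.1029, 0.009]
tool_rot: [3.141, -0.0, 2.102]
force: [-0.6, -0.3, -0.4]
grip_width: 0.0003
finger_force: 0.0
```

Run:
```python
from h import *
plate()
print(bot.observe()['position'],bot.observe()['force'])
```

```text
scene C 597.8 -119.3 size 88.6 126.1 bridge x,y mm -196.5 1.6 dyaw deg 21.5 conf 0.61
side C 594.5 -117.1 size 85.9 129.7 bridge x,y mm -193.9 4.6 dyaw deg 22.2 conf 0.94
[ 0.53440878 -0.10340732  0.00895254] [-0.30761701 -0.18027767  0.20875314]
```

move_arm([
  [[0,0.3,0],[0,0,0],0],
  [[0,0.6,0],[0,0,0],0],
  [[0,0.9,0],[0,0,0],0],
  [[0,1.2,0],[0,0,0],0],
  [[0,1.5,0],[0,0,0],0],
  [[0,1.8,0],[0,0,0],0],
  [[0,1.8,0],[0,0,0],0],
])

```text
clock: 4.8
position: [0.5507, -0.0936, 0.009]
tool_rot: [3.141, -0.0, 2.102]
force: [0.0, 0.2, 0.1]
grip_width: -0.0004
finger_force: 0.0
```

Run:
```python
from h import *
plate()
print(bot.observe()['position'],bot.observe()['force'])
```

```text
scene C 597.2 -119.5 size 88.3 125.5 bridge x,y mm -196.6 2.2 dyaw deg 22.2 conf 0.64
side C 594.7 -117.4 size 86.2 131.0 bridge x,y mm -194.2 4.4 dyaw deg 21.7 conf 0.72
[ 0.54996359 -0.09428629  0.00897896] [-0.42249111 -0.35899347  0.11399081]
```

Run:
```python
from h import *
a=bot.grab_frame('scene')[0][150:310,120:360]; b=bot.grab_frame('side')[0][130:290,220:460]
cv2.imwrite('pics/c.png',cv2.resize(np.vstack([a,b]),None,fx=1.8,fy=1.8,interpolation=2)[:,:,::-1])
print(bot.camera_params('scene'),bot.camera_params('side'))
```

```text
{'fovy': 54.28546253773782, 'cx': 314.3566383073783, 'cy': 237.00326017935674, 'R': array([[-0.13527598,  0.99077725, -0.0078006 ],
       [ 0.58139923,  0.07300151, -0.81033679],
       [-0.8022938 , -0.11415436, -0.58591248]]), 't': array([-0.01274628, -0.31074289,  1.24551508])} {'fovy': 56.30790435663016, 'cx': 320.00979003963846, 'cy': 240.22717745932994, 'R': array([[-0.97500055, -0.22217004, -0.00379629],
       [-0.12456423,  0.56064253, -0.81863527],
       [ 0.18400459, -0.79769695, -0.57430122]]), 't': array([0.57022115, 0.0283142 , 0.64452609])}
```

View pics/c.png

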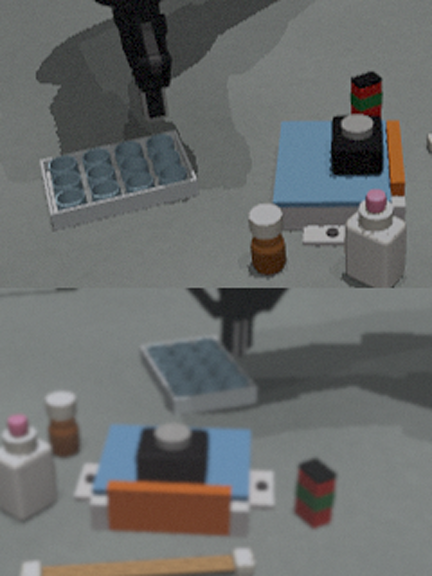

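Run:
```python
from h import *
s=bot.observe();X=s['position']
for c in ['scene','side']:
    p=bot.camera_params(c);f=240/np.tan(np.radians(p['fovy'])/2)
    k=np.array(p['R'])@X+p['t'];uv=[f*k[0]/k[2]+p['cx'],f*k[1]/k[2]+p['cy']]
    o=(120,150) if c=='scene' else (220,130)
    print(c,np.round(uv),'crop',(uv[0]-o[0])*1.8,(uv[1]-o[1])*1.8+(288 if c=='side' else 0))
    im,P=cloud(c); z=P[...,2]; d=np.hypot(P[...,0]-X[0],P[...,1]-X[1])
    m=(z>.03)&(z<.09)&(d<.08); Q=P[m]; print('finger pts near',len(Q), [(lo, np.median(Q[(Q[:,2]>lo)&(Q[:,2]<lo+.02)],0).round(3)) for lo in (.03,.05,.07)])
im,P=cloud('wrist');z=P[...,2];print(np.nanpercentile(z,[1,25,50,75,99]))
cv2.imwrite('pics/w.png',im[:,:,::-1])
```

```text
scene [210. 234.] crop 161.84574154685052 151.22281361558535
finger pts near 243 [(0.03, array([ 0.557, -0.093,  0.05 ])), (0.05, array([ 0.56 , -0.09 ,  0.061])), (0.07, array([ 0.561, -0.089,  0.077]))]
side [350. 185.] crop 234.38407976226318 387.0327419439527
finger pts near 354 [(0.03, array([ 0.551, -0.085,  0.049])), (0.05, array([ 0.547, -0.084,  0.062])), (0.07, array([ 0.547, -0.084,  0.079]))]
[-0.00094266  0.00027709  0.00091113  0.03117972  0.14214218]
```

View pics/w.png

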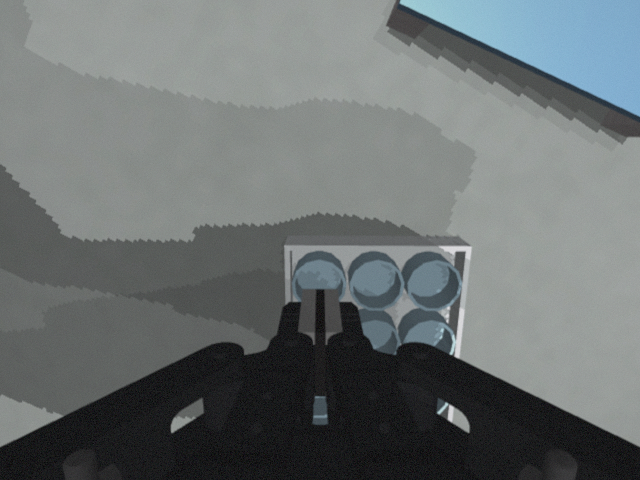

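Run:
```python
from h import *
s=bot.observe();R=Ro.from_euler('xyz',s['tool_rot'])
im,P=cloud('wrist')
for y,x in [(292,310),(292,330),(300,310),(300,330),(320,310),(320,332),(310,293),(410,320),(275,320),(242,380)]:
    print((x,y),'world',P[y,x].round(4),'tool',R.inv().apply(P[y,x]-s['position']).round(4),im[y,x])
for c in ['scene','side']:
    im,P=cloud(c);z=P[...,2];d=np.hypot(P[...,0]-.55,P[...,1]+.094)
    m=(z>.022)&(z<.06)&(d<.05);Q=P[m];o=np.argsort(Q[:,2])[:8];print(c,Q[o].round(3).tolist())
```

```text
(310, 292) world [ 0.5414 -0.0875  0.056 ] tool [ 0.0102 -0.004  -0.047 ] [75 74 73]
(330, 292) world [ 0.548  -0.0841  0.0549] tool [ 0.0097  0.0034 -0.0459] [74 76 74]
(310, 300) world [ 0.5416 -0.0874  0.063 ] tool [ 0.0101 -0.0038 -0.054 ] [78 76 76]
(330, 300) world [ 0.5476 -0.0838  0.0634] tool [ 0.0103  0.0032 -0.0544] [79 77 78]
(310, 320) world [ 0.5417 -0.0869  0.0793] tool [ 0.0106 -0.0034 -0.0703] [74 74 74]
(332, 320) world [ 0.5479 -0.0838  0.0783] tool [ 0.0101  0.0035 -0.0693] [72 72 73]
(293, 310) world [ 0.5383 -0.0939  0.063 ] tool [ 0.0063 -0.0099 -0.054 ] [24 23 25]
(320, 410) world [ 0.5869 -0.1574  0.0158] tool [-0.0731 -0.0002 -0.0069] [66 78 84]
(320, 275) world [ 0.5508 -0.0961  0.0052] tool [-0.0019 -0.0002  0.0038] [109 129 138]
(380, 242) world [ 0.5655 -0.0653  0.0123] tool [ 0.0172  0.028  -0.0033] [ 98 100 102]
scene [[0.549, -0.085, 0.049], [0.557, -0.095, 0.049], [0.553, -0.086, 0.049], [0.557, -0.093, 0.049], [0.555, -0.09, 0.05], [0.559, -0.096, 0.05], [0.555, -0.087, 0.05], [0.555, -0.088, 0.05]]
side [[0.554, -0.089, 0.047], [0.557, -0.093, 0.047], [0.546, -0.085, 0.048], [0.551, -0.083, 0.048], [0.548, -0.083, 0.049], [0.543, -0.087, 0.049], [0.54, -0.087, 0.049], [0.554, -0.088, 0.049]]
```

The fingertips look about 39 mm higher than the reported TCP: all three cameras put the tip at z≈0.048 with the TCP at 0.009, and there was no contact. I'll back off the plate and descend by the tip height I measured.

move_arm([
  [[0,-2,0],[0,0,0],0],
  [[0,-4,0],[0,0,0],0],
  [[0,-5,0],[0,0,0],0],
  [[0,-5,1],[0,0,0],0],
  [[0,-5,2],[0,0,0],0],
  [[0,-5,2.5],[0,0,0],0],
  [[0,-5,3],[0,0,0],0],
  [[0,-5,3.5],[0,0,0],0],
  [[0,-5,3.5],[0,0,0],0],
])

```text
clock: 6.15
position: [0.5068, -0.1189, -0.0271]
tool_rot: [-3.141, -0.001, 2.102]
force: [-0.4, 0.2, -0.2]
grip_width: -0.0003
finger_force: 0.0
```

Run:
```python
from h import *
print(np.round(bot.camera_params('wrist')['tool_from_camera'],3))
X=bot.observe()['position'];print(X,bot.observe()['force'])
for c in ['scene','side']:
    im,P=cloud(c);z=P[...,2];d=np.hypot(P[...,0]-X[0],P[...,1]-X[1])
    m=(z>.006)&(z<.06)&(d<.03);Q=P[m];o=np.argsort(Q[:,2])[:8];print(c,Q[o].round(3).tolist())
plate()
```

```text
[[ 0.    -0.963 -0.268  0.067]
 [ 1.     0.     0.001 -0.   ]
 [-0.001 -0.268  0.963 -0.182]
 [ 0.     0.     0.     1.   ]]
[ 0.50681948 -0.11892878 -0.02711029] [-0.44070015  0.21096579 -0.17112199]
scene [[0.51, -0.112, 0.012], [0.515, -0.12, 0.013], [0.515, -0.125, 0.013], [0.512, -0.115, 0.013], [0.512, -0.113, 0.013], [0.516, -0.121, 0.013], [0.509, -0.112, 0.014], [0.517, -0.123, 0.014]]
side [[0.511, -0.113, 0.012], [0.509, -0.11, 0.012], [0.503, -0.11, 0.012], [0.513, -0.116, 0.012], [0.507, -0.107, 0.014], [0.501, -0.108, 0.014], [0.5, -0.111, 0.014], [0.505, -0.106, 0.014]]
scene C 597.9 -120.2 size 88.9 127.1 bridge x,y mm -197.4 1.6 dyaw deg 22.2 conf 0.69
side C 595.2 -118.3 size 86.6 131.9 bridge x,y mm -195.2 4.0 dyaw deg 21.4 conf 0.68
```

Confirmed: with the TCP at −0.027 the tip is at z≈0.011. Now the nudge.

move_arm([
  [[0,0.5,0.3],[0,0,0],0],
  [[0,1.2,0.3],[0,0,0],0],
  [[0,1.7,0.3],[0,0,0],0],
  [[0,2.0,0.3],[0,0,0],0],
  [[0,2.3,0.3],[0,0,0],0],
  [[0,2.6,0.3],[0,0,0],0],
  [[0,2.9,0.3],[0,0,0],0],
  [[0,3.2,0.3],[0,0,0],0],
  [[0,3.5,0.3],[0,0,0],0],
  [[0,3.5,0.3],[0,0,0],0],
])

```text
clock: 7.28
position: [0.5378, -0.1013, -0.029]
tool_rot: [3.141, 0.0, 2.102]
force: [0.1, 1.4, -0.4]
grip_width: -0.0002
finger_force: 0.0
```

Run:
```python
from h import *
plate()
print(bot.observe()['position'],bot.observe()['force'])
```

```text
scene C 608.2 -118.4 size 89.2 126.4 bridge x,y mm -197.1 -8.9 dyaw deg 15.3 conf 0.86
side C 606.5 -115.7 size 84.0 130.7 bridge x,y mm -194.2 -7.6 dyaw deg 15.6 conf 0.57
[ 0.53708838 -0.10189873 -0.02898101] [0.34948448 0.76182936 0.11441482]
```

Run:
```python
from h import *
C=np.array([.6075,-.117]);t=np.radians(113.4);a=np.array([np.cos(t),np.sin(t)])
p=C-.100*a; print(p); to([*p,.03],t)
```

```text
[ 0.64721479 -0.20877546]
at [ 0.5371 -0.1019 -0.029 ] [-3.142  0.     2.102] t 7.4833 shift cm [-14.79   4.09  -5.9 ] rotvec [-0.     0.     0.122]
```

move_arm([
  [[0,-1.5,0],[0,0,0],0],
  [[0,-1.5,-3],[0,0,0],0],
  [[0,-1.5,-6],[0,0,0],25],
  [[-3.5,0,-6],[0,0,0.06],50],
  [[-7.5,2,-6],[0,0,0.122],50],
  [[-11,4,-6],[0,0,0.122],50],
  [[-14.8,4.1,-6],[0,0,0.122],50],
  [[-14.8,4.1,-6],[0,0,0.122],50],
  [[-14.8,4.1,-6],[0,0,0.122],50],
  [[-14.8,4.1,-3],[0,0,0.122],50],
  [[-14.8,4.1,-1.2],[0,0,0.122],50],
  [[-14.8,4.1,0],[0,0,0.122],50],
  [[-14.8,4.1,0],[0,0,0.122],50],
])

```text
clock: 8.57
position: [0.6457, -0.2076, -0.0313]
tool_rot: [-3.139, -0.002, 1.981]
force: [-0.2, 0.1, -1.1]
grip_width: 0.0426
finger_force: 0.0
```

Run:
```python
from h import *
X=bot.observe()['position'];print(X,bot.observe()['force'])
for c in ['scene','side']:
    im,P=cloud(c);z=P[...,2];d=np.hypot(P[...,0]-X[0],P[...,1]-X[1])
    m=(z>.006)&(z<.06)&(d<.06)&(((P[...,:2]-X[:2])@np.array([-.397,.918]))<.015);Q=P[m];o=np.argsort(Q[:,2])[:6];print(c,Q[o].round(3).tolist())
    cv2.imwrite(f'pics/{c}2.png',im[:,:,::-1])
plate()
a=cv2.imread('pics/scene2.png')[150:310,80:360]; b=cv2.imread('pics/side2.png')[80:240,220:500]
cv2.imwrite('pics/d.png',cv2.resize(np.vstack([a,b]),None,fx=1.8,fy=1.8,interpolation=2))
```

```text
[ 0.64566129 -0.20758277 -0.03133753] [-0.18563733  0.09937173 -1.14146676]
scene [[0.671, -0.198, 0.009], [0.672, -0.198, 0.01], [0.673, -0.203, 0.011], [0.673, -0.199, 0.011], [0.67, -0.193, 0.011], [0.667, -0.191, 0.011]]
side [[0.671, -0.193, 0.011], [0.665, -0.189, 0.011], [0.629, -0.221, 0.011], [0.622, -0.207, 0.011], [0.667, -0.187, 0.011], [0.625, -0.211, 0.011]]
scene C 608.1 -118.8 size 88.3 125.9 bridge x,y mm -197.5 -8.7 dyaw deg 15.5 conf 0.82
side C 605.5 -115.9 size 85.7 130.3 bridge x,y mm -194.2 -6.6 dyaw deg 15.7 conf 0.59
```

View pics/d.png

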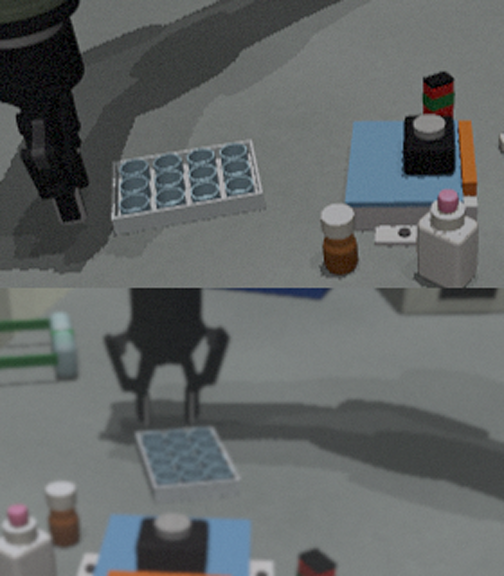

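The fingers are spread 43 mm, upright behind the trailing edge, with tips about 9 mm up. In the crop they sit at (168,415) and the plate at (187,460). Now the turning push, first half.

move_arm([
  [[0.8,0,0],[0,0,0],50],
  [[1.6,0,0],[0,0,0],50],
  [[2.1,0,0],[0,0,0],50],
  [[2.6,0,0],[0,0,0],50],
  [[3.03,-0.16,0],[0,0,0.0225],50],
  [[3.46,-0.32,0],[0,0,0.045],50],
  [[3.9,-0.46,0],[0,0,0.0675],50],
  [[4.34,-0.6,0],[0,0,0.09],50],
  [[4.78,-0.72,0],[0,0,0.1125],50],
  [[5.22,-0.84,0],[0,0,0.135],50],
  [[5.22,-0.84,0],[0,0,0.135],50],
])

```text
clock: 9.78
position: [0.6186, -0.163, -0.0288]
tool_rot: [-3.141, -0.0, 1.845]
force: [0.3, 1.0, 0.4]
grip_width: 0.0428
finger_force: 0.0
```

Run:
```python
from h import *
plate()
s=bot.observe();print(s['position'],s['tool_rot'],s['force'])
```

```text
scene C 598.3 -90.1 size 87.9 125.9 bridge x,y mm -167.6 -3.0 dyaw deg 7.3 conf 0.89
side C 594.9 -89.2 size 83.9 132.6 bridge x,y mm -166.3 0.2 dyaw deg 7.7 conf 0.84
[ 0.61913656 -0.16417773 -0.028959  ] [3.14147363e+00 1.10698749e-04 1.84548057e+00] [0.54488985 0.09420182 0.16094122]
```

move_arm([
  [[0.43,-0.16,0],[0,0,0.0225],50],
  [[0.86,-0.32,0],[0,0,0.045],50],
  [[1.3,-0.46,0],[0,0,0.0675],50],
  [[1.74,-0.6,0],[0,0,0.09],50],
  [[2.18,-0.72,0],[0,0,0.1125],50],
  [[2.62,-0.84,0],[0,0,0.135],50],
  [[2.62,-0.84,0],[0,0,0.135],50],
])

```text
clock: 10.57
position: [0.6036, -0.1405, -0.029]
tool_rot: [-3.141, -0.0, 1.71]
force: [0.5, 0.1, 0.4]
grip_width: 0.0427
finger_force: 0.0
```

Run:
```python
from h import *
plate()
s=bot.observe();print(s['position'],s['tool_rot'],s['force'])
for c in ['scene','side']:
    im,P=cloud(c); m=bot.trace(c,'bridge')[0]['mask']; z=P[...,2]
    hsv=cv2.cvtColor(im,cv2.COLOR_RGB2HSV); blue=(hsv[...,0]>90)&(hsv[...,0]<125)&(hsv[...,1]>70)
    k=m&blue&(z>.027)&(z<.036); k=cv2.erode(k.astype(np.uint8),np.ones((2,2)))>0
    Q=P[k]; r=cv2.minAreaRect((Q[:,:2]*1000).astype(np.float32)); print(c,'roof',r)
    o=m&(hsv[...,0]>5)&(hsv[...,0]<22)&(hsv[...,1]>120)&(z>.036)&(z<.043);Q=P[o]
    if len(Q)>10: print(c,'stop',cv2.minAreaRect((Q[:,:2]*1000).astype(np.float32)))
im,P=cloud('wrist');cv2.imwrite('pics/w2.png',im[:,:,::-1])
```

```text
scene C 593.7 -65.8 size 88.2 127.7 bridge x,y mm -142.9 -1.8 dyaw deg 0.4 conf 0.63
side C 589.7 -63.2 size 83.5 129.5 bridge x,y mm -139.8 1.7 dyaw deg -0.3 conf 0.77
[ 0.60399948 -0.14151625 -0.02902005] [3.14147773e+00 7.74010361e-05 1.71031052e+00] [-0.48107265  0.67665945 -0.37256577]
scene roof ((574.6064453125, 76.40416717529297), (123.19049835205078, 97.4032211303711), 7.719211578369141)
scene stop ((568.8367919921875, 128.224365234375), (61.35309982299805, 95.1258773803711), 64.65139770507812)
side roof ((570.492431640625, 78.51174926757812), (120.35521697998047, 99.58972930908203), 8.068050384521484)
side stop ((564.0064697265625, 130.427734375), (92.93741607666016, 19.95538330078125), 7.941501617431641)
```

View pics/w2.png

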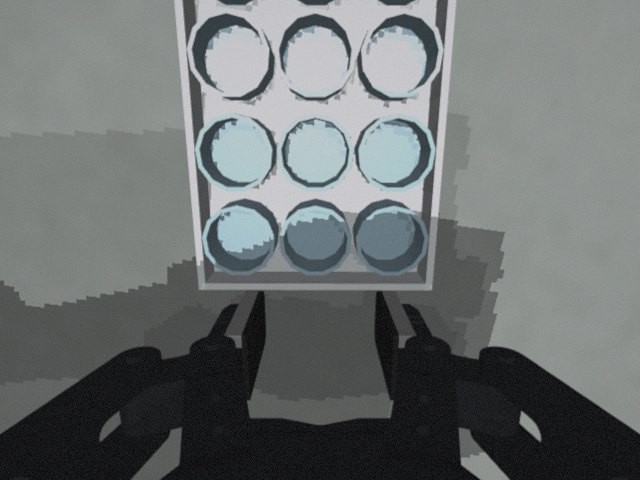

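The plate is in line with the bridge: relative y is about +0.8 mm and yaw about 0, with both fingers flush on its rear edge. Straight push now.

move_arm([
  [[0.5,0,0],[0,0,0],50],
  [[1.0,0,0],[0,0,0],50],
  [[1.6,0,0],[0,0,0],50],
  [[2.2,0,0],[0,0,0],50],
  [[2.8,0,0],[0,0,0],50],
  [[3.4,0,0],[0,0,0],50],
  [[4.0,0,0],[0,0,0],50],
  [[4.6,0,0],[0,0,0],50],
  [[5.2,0,0],[0,0,0],50],
  [[5.8,0,0],[0,0,0],50],
  [[6.4,0,0],[0,0,0],50],
  [[7.0,0,0],[0,0,0],50],
  [[7.0,0,0],[0,0,0],50],
])

```text
clock: 12.1
position: [0.594, -0.0701, -0.0289]
tool_rot: [3.142, -0.001, 1.711]
force: [0.2, 1.1, 0.8]
grip_width: 0.043
finger_force: 0.0
```

Run:
```python
from h import *
plate()
s=bot.observe();print(s['position'],s['tool_rot'],s['force'])
```

```text
scene C 586.3 -17.3 size 87.5 82.3 bridge x,y mm -93.9 -1.2 dyaw deg -89.5 conf 0.76
side C 584.5 -25.8 size 83.3 61.3 bridge x,y mm -102.0 1.7 dyaw deg -89.8 conf 0.78
[ 0.59414092 -0.07219614 -0.02902547] [-3.14155511e+00  1.65956600e-04  1.70941173e+00] [-0.4935232   1.2173001   0.71872267]
```

It has entered the mouth cleanly with low force. I'll continue, slowing near the stop.

move_arm([
  [[0.5,0,0],[0,0,0],50],
  [[1.0,0,0],[0,0,0],50],
  [[1.5,0,0],[0,0,0],50],
  [[2.0,0,0],[0,0,0],50],
  [[2.5,0,0],[0,0,0],50],
  [[3.0,0,0],[0,0,0],50],
  [[3.5,0,0],[0,0,0],50],
  [[4.0,0,0],[0,0,0],50],
  [[4.4,0,0],[0,0,0],50],
  [[4.8,0,0],[0,0,0],50],
  [[5.1,0,0],[0,0,0],50],
  [[5.3,0,0],[0,0,0],50],
  [[5.5,0,0],[0,0,0],50],
  [[5.5,0,0],[0,0,0],50],
])

```text
clock: 13.47
position: [0.5865, -0.0169, -0.029]
tool_rot: [3.142, -0.0, 1.71]
force: [0.4, 0.1, 0.6]
grip_width: 0.0423
finger_force: 0.0
```

move_arm([
  [[0.1,0,0],[0,0,0],50],
  [[0.2,0,0],[0,0,0],50],
  [[0.3,0,0],[0,0,0],50],
  [[0.4,0,0],[0,0,0],50],
  [[0.4,0,0],[0,0,0],50],
])

```text
clock: 13.88
position: [0.5859, -0.0132, -0.029]
tool_rot: [-3.142, -0.0, 1.71]
force: [0.5, -0.6, 0.1]
grip_width: 0.0425
finger_force: 0.0
```

move_arm([
  [[0.1,0,0],[0,0,0],50],
  [[0.2,0,0],[0,0,0],50],
  [[0.2,0,0],[0,0,0],50],
])

```text
clock: 14.13
position: [0.5859, -0.0121, -0.0289]
tool_rot: [3.141, 0.001, 1.709]
force: [1.9, -3.8, -0.4]
grip_width: 0.0429
finger_force: 2.2
```

Force is rising, which suggests contact with the stop. One more small step to seat it squarely.

move_arm([
  [[0.1,0,0],[0,0,0],50],
  [[0.2,0,0],[0,0,0],50],
  [[0.2,0,0],[0,0,0],50],
])

```text
clock: 14.38
position: [0.5859, -0.012, -0.0289]
tool_rot: [3.141, 0.003, 1.708]
force: [4.1, -12.4, -0.3]
grip_width: 0.0424
finger_force: 6.8
```

Run:
```python
from h import *
plate()
s=bot.observe();print(s['position'],s['force'])
im,P=cloud('wrist');cv2.imwrite('pics/w3.png',im[:,:,::-1])
```

```text
scene none
side C 582.8 5.8 size 67.8 6.2 bridge x,y mm -70.5 -1.0 dyaw deg -87.2 conf 0.57
[ 0.58592787 -0.01191459 -0.02885211] [  4.59850819 -12.56907583  -0.22387126]
```

View pics/w3.png

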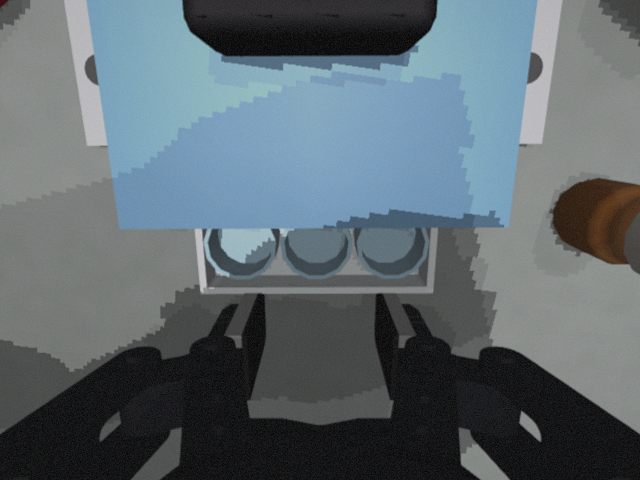

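The plate is square and central under the roof: its edges are at px 198–435 and the roof spans 119–510. It holds 12 N with no movement, so it is home. Retract.

move_arm([
  [[-0.2,0,0],[0,0,0],50],
  [[-0.6,0,0],[0,0,0],50],
  [[-1.5,0,0],[0,0,0],50],
  [[-3,0,0],[0,0,0],50],
  [[-5,0,0],[0,0,0],50],
  [[-6,0,-2],[0,0,0],50],
  [[-6,0,-5],[0,0,0],50],
  [[-6,0,-8],[0,0,0],50],
  [[-6,0,-10],[0,0,0],50],
  [[-6,0,-10],[0,0,0],50],
  [[-6,0,-10],[0,0,0],50],
])

```text
clock: 15.55
position: [0.5942, -0.0695, 0.0719]
tool_rot: [3.14, 0.001, 1.709]
force: [-0.2, 0.6, -0.2]
grip_width: 0.0428
finger_force: 0.0
```

Run:
```python
from h import *
im,P=cloud('wrist'); z=P[...,2]; L=np.stack([(P[...,:2]-[.5725,.0774])@u,(P[...,:2]-[.5725,.0774])@v,z],-1)*1000
m=bot.trace('wrist','plate'); print(len(m))
if m:
    Q=L[m[0]['mask']];Q=Q[(Q[:,2]>10)&(Q[:,2]<25)]
    print('plate exposed x',np.nanpercentile(Q[:,0],[0.5,2,98]).round(1),'y',np.nanpercentile(Q[:,1],[1,99]).round(1),'z',np.nanpercentile(Q[:,2],98).round(1),cv2.minAreaRect(Q[:,:2].astype(np.float32)))
k=(L[...,2]>27)&(L[...,2]<36)&(abs(L[...,0])<80)&(abs(L[...,1])<80);Q=L[k];print('roof x0',np.percentile(Q[:,0],1).round(1),'y',np.percentile(Q[:,1],[1,99]).round(1))
cv2.imwrite('pics/w4.png',im[:,:,::-1])
```

```text
1
plate exposed x [-80.4 -80.4 -51.9] y [-41.9  42.8] z 21.5 ((-65.709228515625, 0.5810737609863281), (85.65775299072266, 29.363203048706055), 89.96488952636719)
roof x0 -52.8 y [-59.2  61.7]
```

View pics/w4.png

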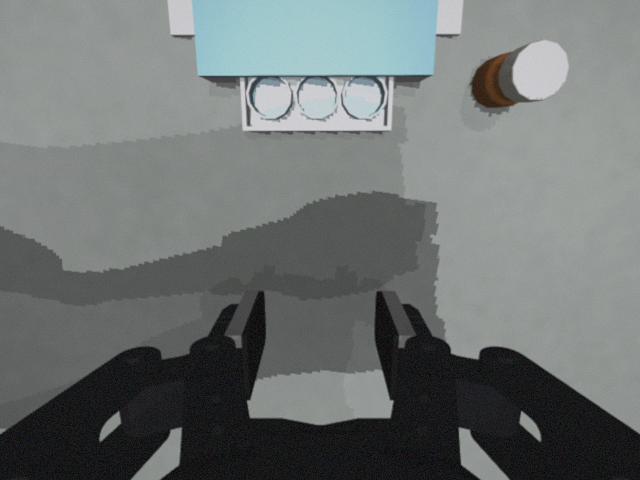

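The plate sticks out 80.4 − 52.8 = 27.6 mm past the mouth edge, against a nominal 27.8. It is square and centred, and the vial (523,73) is untouched. Handing in.

```bash
python3 -c "
from workcell import bot
print(bot.job_done())"
```

```text
the job is handed in; nothing more can be done
None
```

The plate is home against the orange stop: flat, square and centred, with 27.6 mm outside the mouth (27.8 nominal). The gripper is clear, I saw no bystander disturbed, and the job was handed in at about 16 s; no verdict came back.

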